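Start and run on the hub nut of a tape reel winder

TASK

Lock the tape reel on the bench winder with its hub nut: set the nut on the spindle, turn it backward (counter-clockwise) until you feel it drop in at the thread start, then run it on clockwise until it clamps the reel finger-tight, and let go. Do not press hard or wrench it, and leave the other things on the bench where they are.

Things in the scene. Friction and masses are not known exactly. Their poses are not given: they have to be found in the camera images.
- stand: Low reel winder fixed to the bench: grey foot plate 150 x 120 x 18 mm, upright spindle in its middle; origin under the centre of the foot plate on the bench, z up along the spindle axis. The platter (100 mm across, face 42 mm up) and the spindle turn together on a stiff drag brake (about 1 Nm) and stand at any angle at first; the stand's own axes do not tell that angle.
- thread_top (a point): Point on the spindle axis level with the upper ends of the thread ridges, 73 mm above the bench, 18 mm above the reel; z up. Spindle: core 24 mm across, coned tip 95 mm above the bench, right-hand thread 32 mm across, lead 20 mm, two starts half a turn apart. Behind the open gap (some 40 degrees) before each start a stop rib, 76 mm high, closes the groove above the ridge.
- clamp_face (a point): Point on the spindle axis level with the reel's upper face, 55 mm above the bench; z up. A nut set on the spindle stands on the ridges, foot 5 to 14 mm above the reel (17 on a rib). Clockwise from there it stops at the ribs, still 5 mm up; counter-clockwise (at most 180 degrees) it climbs, then drops to 5 mm in the entry gap; then 100 to 160 degrees clockwise clamp it, the last 40 with the foot on the reel.
- reel: white plastic reel with black tape wound on it, 178 mm across, 13 mm thick, 150 g, bore 35 mm, lying flat on the platter round the spindle; origin at the centre of its underside, z up
- nut_grip (a point): Middle of the grip bar of the black plastic hub nut, on the nut's axis, 58 mm above its foot; x along the bar, y across it, z up. The bar is 50 mm long, 12 mm thick, 24 mm high and stands on the nut's round body (44 mm across, its top 46 mm above the foot). Turned by a loosely held bar the nut is free to climb and drop by its own weight.
- nut: The hub nut, about 160 g, 70 mm tall, at first standing on the bench on its open end; origin at the centre of its foot, z up, x along the bar. Foot flange 58 mm across, 9 mm high; bore 34.4 mm wide for 19.5 mm, then 26.4 mm up to 42 mm; two opposite lugs inside, 4.5 mm thick, 6 mm above the foot, at an angle to the bar that is not known. Finger-tight is 0.1 to 0.4 Nm at the end.
- paste_jar: round jar with black lid, 61 mm across, 53 mm high; origin at the centre of its underside
- carrier_a: black pack of plastic carriers, 52 x 118 x 50 mm; origin at the centre of its underside
- cutters_a: side cutters with blue handles lying flat, 131 mm long; origin at the centre of their underside
- tweezers_a: dark tweezers lying flat, 131 mm long; origin at the centre of their underside

How it is judged:
On the way:
1. the nut stands upright on the spindle, over the thread, its foot not yet on the reel (horizontal distance between nut and clamp_face below 0.004 m and z of nut in the frame of clamp_face between 0.003 and 0.024 m and angle between nut's own z axis and vertical below 0.15 rad), for 0.1 s.
At the end, for the whole second after the job is handed in: The nut is run home on the spindle: its foot within 1.5 mm of the reel's upper face, centred within 3 mm and upright within 0.06 rad, the reel at rest and held down on the platter with more than 5 N (horizontal distance between nut and clamp_face below 0.003 m and z of nut in the frame of clamp_face below 0.0015 m and angle between nut's own z axis and vertical below 0.06 rad and contact force between reel and stand above 5 N and linear speed of reel below 0.01 m/s); the robot touches nothing.
It fails at once if the reel is crushed onto the platter with more than 60 N (wrenched or pressed) (contact force between reel and stand above 60 N).
It fails at once if the nut is pressed or forced on the spindle with more than 100 N (contact force between nut and stand above 100 N).
It fails at once if the jar, the carrier pack, the cutters or the tweezers are moved by more than 15 mm (distance of any of paste_jar, carrier_a, cutters_a, tweezers_a from where it was at the start of the episode above 0.015 m).
It also fails if it takes over 67 s, if anything falls off the work surface, if the arm or the gripper's body presses on something with over 40 N, if the wrist force passes 120 N, or if a joint passes its speed limit or range.

ROBOT

A 6-joint arm with a two-finger parallel gripper is mounted at the origin on a cart in front of the work surface, level with it; the furniture and walls round the work are solid. World frame = base frame: x ahead of the robot, y to its left, z up, the work surface at z = 0. Lengths are in m, angles in rad, forces in N, time in s.
With the tool pointing down it reaches from about 0.35 to 0.85 m from the base axis. Payload 8.1 kg.
Tool frame: the origin (TCP) lies between the finger pads; the fingertips stand 11 mm ahead of it and the grasp point (between the pads) lies 8 mm behind it; y points along the fingers, x is the direction in which the jaws open and shut, and the axes are right-handed (so a half turn about y gives the same grasp; the last joint's range is limited). The gripper opens to 93 mm and grips with 3 to 60 N. Pads are 15 mm wide; open, the fingers measure 128 mm over their backs; the gripper's body (75 mm by 188 mm) begins 65 mm behind the grasp point.
Start: joints at [1.21, 0.13, 1.488, -0, 1.523, -0.085], TCP at [0.163, 0.577, 0.23] pointing down, gripper open.
Joint ranges: [-2.96, 2.96], [-0.89, 2.26], [0.02, 2.5], [-1.34, 4.48], [0, 2.73], [-2.66, 2.66]. Speed limits (rad/s): [2.39, 2.39, 2.79, 3.14, 3.14, 3.14].

INTERFACE

Orientations are given as a rotation vector (axis times angle).
In Python, from plant import readout, optics, robot gives the robot as it stands.
- The arm moves only by the shell command python3 -m creep 'ROWS' [FORCE]. ROWS is JSON, a list that holds one entry, the list of rows, each a list of 7 numbers: the closure, from 0 (fully open) to 1 (shut), then the shift along the tool's x, y, z in cm, then the turn, a rotation vector about the tool's x, y, z in degrees. In form: [[[grip, x, y, z, wx, wy, wz], ...]]. A call has exactly 8 rows; each row shifts and turns the pose as measured when the row begins, along the tool's axes as they then stand; what a row does not reach is not made up. A row lasts 1/10 s, in which the tool goes at most 50 mm and 8.59 degrees, less where a joint would pass 70% of its speed; a pose out of reach is approached as far as the arm can. A call is refused whole if a number of a shift passes 5 or a number of a turn 8.59, either way. A call with a gripper value outside its range is refused whole. The fingers move at their own pace and stop on an object; FORCE is the grip in N (left out, the last holds). Time passes only in rows, so rows that do not move let the fingers close, or fill a call up. It gives the time, the measured TCP pose, the force and the opening at its end, in the units of the state.
- readout.read_state(): the state, without advancing time (a new reading comes with each control period).
- optics.read_camera(name): name is "side" or "top"; returns a dict with "frame" (480x640x3 uint8, red, green, blue), "depth" (480x640 float32, m along the optical axis (not along the pixel's ray), 0 where there is no reading), "intrinsics" (3x3 intrinsics, pixels), "R" (3x3) and "t" (3): a world point X has camera coordinates R X + t. Camera axes: x right, y down, z forward; pixel columns grow to the right and rows downward; lengths in m; the calibration is good to about 2 mm. A picture is of the moment at which its call begins.
- robot.close_job(): hands the job in, once; it reports no verdict.
The state is a dict: "t": time; "q": joint angles; "dq": joint speeds; "joint_torque": joint torques, N m; "tool_pos": TCP position; "orientation": TCP orientation; "force": force on the tool from outside, world axes, zero at the start; "wrist_torque": the same for the moment, N m; "opening": finger opening in m.
Only numpy, scipy, OpenCV 4.12 (cv2) and the standard library are available. Lean on these libraries where they do the work, as an engineer would, in place of code of your own. Each camera call takes 0.05 s, during which the arm holds its last target. There are 200 camera calls.

## Working session

There is one attempt and no reset: what is moved stays moved. The work goes in short steps, Python scripts to look and compute and a shell command to move; the robot and the scene stay as the last step left them, time stands still between calls to the robot, and variables do not carry over. Pictures are saved under pics/ and viewed, about 8 in all and at most 12, crops included, and the job is handed in when it is done.

```bash
mkdir -p pics; cat > h.py <<'E'
import numpy as np, cv2
from plant import readout, optics, robot
from scipy.spatial.transform import Rotation as Rn
def cam(n,save=None):
    c=optics.read_camera(n)
    if save: cv2.imwrite('pics/'+save,c['frame'][:,:,::-1])
    return c
def cloud(c):
    K=np.array(c['intrinsics']);d=c['depth'];v,u=np.mgrid[:480,:640]
    P=np.stack([(u-K[0,2])/K[0,0]*d,(v-K[1,2])/K[1,1]*d,d],-1)
    return (P-np.array(c['t']))@np.array(c['R'])
def st():
    s=readout.read_state();R=Rn.from_rotvec(s['orientation']).as_matrix()
    return s,np.array(s['tool_pos']),R
E
python3 - <<'E'
from h import *
s,p,R=st();print(s['t'],p,R.round(3),s['opening'])
a=cam('top','t0.png');b=cam('side','s0.png')
for c in(a,b): print(np.round(c['intrinsics'],1).tolist(),np.round(-np.array(c['R']).T@np.array(c['t']),3),np.round(c['R'],2).tolist())
E
```

```text
0.0 [0.16318242 0.57682869 0.22859257] [[ 0.272 -0.001 -0.962]
 [ 0.962 -0.002  0.272]
 [-0.002 -1.     0.   ]] 0.09289470595535582
[[495.6, 0.0, 320.3], [0.0, 495.6, 238.0], [0.0, 0.0, 1.0]] [ 0.412 -0.012  1.242] [[-0.01, -1.0, -0.01], [-1.0, 0.01, -0.06], [0.06, 0.01, -1.0]]
[[471.6, 0.0, 317.3], [0.0, 471.6, 243.4], [0.0, 0.0, 1.0]] [ 0.212 -0.904  0.528] [[0.96, -0.28, 0.01], [-0.12, -0.42, -0.9], [0.26, 0.86, -0.43]]
```

View pics/t0.png

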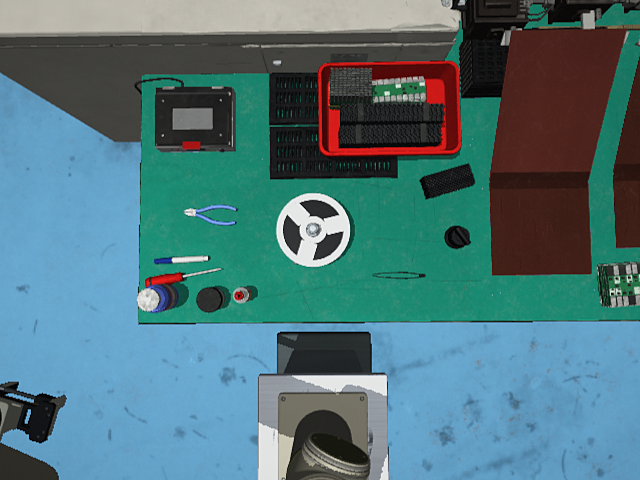

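View pics/s0.png

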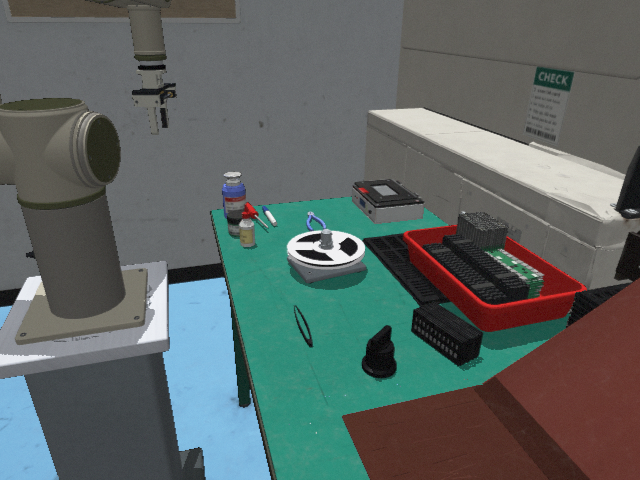

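The top view shows the reel and spindle at (313,230), the nut at (457,237), the carrier pack at (447,181) and the tweezers at (399,275). The side view shows the nut at (380,352), upright with its bar on top.

```bash
cat >> h.py <<'E'
def ray(c,u,v,z):
    K=np.array(c['intrinsics']);R=np.array(c['R']);o=-R.T@np.array(c['t'])
    d=R.T@np.linalg.inv(K)@np.array([u,v,1.]);return o+d*(z-o[2])/d[2]
E
python3 - <<'E'
from h import *
a=cam('top');b=cam('side')
A=cloud(a);B=cloud(b)
# nut
def box(P,cx,cy,r,z0,z1):
    m=(abs(P[...,0]-cx)<r)&(abs(P[...,1]-cy)<r)&(P[...,2]>z0)&(P[...,2]<z1);return m
n0=A[237,457];print('nut px',n0,'reel px',A[230,313])
for nm,P in(('top',A),('side',B)):
    for z0,z1 in((.05,.08),(.055,.075),(-.005,.015),(.015,.045)):
        m=box(P,n0[0],n0[1],.05,z0,z1);Q=P[m]
        if z0==-.005: continue
        if len(Q)>3:
            q=Q[:,:2];r=cv2.minAreaRect((q*1000).astype(np.float32));ev=np.linalg.eigh(np.cov(q.T))
            print(nm,z0,len(Q),q.mean(0).round(4),Q[:,2].max().round(4),r,np.degrees(np.arctan2(ev[1][1,1],ev[1][0,1])).round(1))
# dark mask of nut in top image
g=a['frame'].max(2);m=np.zeros_like(g);m[215:260,435:480]=(g[215:260,435:480]<70)
n,l,s,ce=cv2.connectedComponentsWithStats(m);i=1+s[1:,4].argmax();print('dark',s[i],ce[i])
# reel white circle top
h=cv2.cvtColor(a['frame'],cv2.COLOR_RGB2HSV);w=np.zeros_like(g);w[185:275,268:360]=(h[185:275,268:360,1]<60)&(g[185:275,268:360]>120)
cs,_=cv2.findContours(w,0,1);c=max(cs,key=cv2.contourArea);e=cv2.fitEllipse(cv2.convexHull(c));print('reel',e,ray(a,*e[0],.055))
r=ray(a,*e[0],.055)
for nm,P in(('top',A),('side',B)):
    for z0,z1 in((.047,.062),(.068,.1),(.085,.1)):
        Q=P[box(P,r[0],r[1],.1 if z0<.06 else .03,z0,z1)]
        print(nm,z0,len(Q),Q.mean(0).round(4),Q.min(0).round(4),Q.max(0).round(4))
for nm,c,(x,y,s) in(('t',a,(457,237,28)),('t2',a,(313,230,45)),('s',b,(380,352,40)),('s2',b,(326,245,45))):
    im=c['frame'][y-s:y+s,x-s:x+s,::-1];im=cv2.resize(im,(400,300*400//300),interpolation=cv2.INTER_CUBIC);im=cv2.convertScaleAbs(im,alpha=1.6 if nm in'ts' else 1)
    globals()['I'+nm]=im
cv2.imwrite('pics/c0.png',cv2.resize(np.vstack([np.hstack([It,Is]),np.hstack([It2,Is2])]),(600,600)))
E
```

```text
nut px [ 0.48713971 -0.32969645  0.04746638] reel px [0.5030948  0.01608697 0.09628612]
top 0.05 162 [ 0.4883 -0.336 ] 0.0766 ((488.7618103027344, -337.1974182128906), (42.06113052368164, 35.75601577758789), 73.32406616210938) -143.0
top 0.055 134 [ 0.4883 -0.3366] 0.075 ((487.349365234375, -335.72467041015625), (49.43578338623047, 16.976179122924805), 34.28556823730469) -144.5
top 0.015 99 [ 0.4853 -0.3266] 0.045 ((487.556884765625, -336.4541015625), (45.82402038574219, 42.750911712646484), 55.55561447143555) -170.2
side 0.05 348 [ 0.4863 -0.3432] 0.0732 ((489.96771240234375, -340.7304992675781), (50.15336990356445, 17.52783203125), 36.49996566772461) -147.0
side 0.055 282 [ 0.4865 -0.3425] 0.0732 ((488.4654541015625, -338.7004089355469), (50.15770721435547, 12.493090629577637), 36.42792510986328) -146.1
side 0.015 427 [ 0.4817 -0.3528] 0.0448 ((484.27099609375, -346.3577880859375), (28.431690216064453, 45.73471450805664), 62.620540618896484) 153.6
dark [444 226  27  23 466] [456.7639485  236.92918455]
reel ((312.8404541015625, 229.5402374267578), (73.70640563964844, 74.25598907470703), 9.2932710647583) [0.50749619 0.01745687 0.055     ]
top 0.047 4102 [0.5066 0.0174 0.0545] [ 0.4199 -0.0696  0.047 ] [0.5945 0.1065 0.0618]
top 0.068 121 [0.5055 0.0169 0.0864] [0.4909 0.0024 0.0682] [0.5216 0.033  0.0994]
top 0.085 84 [0.5065 0.0173 0.093 ] [0.4962 0.0068 0.0862] [0.5178 0.0279 0.0994]
side 0.047 1984 [0.5033 0.0083 0.0554] [ 0.4179 -0.0721  0.0471] [0.5936 0.1091 0.062 ]
side 0.068 161 [0.5043 0.0115 0.083 ] [ 4.902e-01 -1.000e-04  6.810e-02] [0.5215 0.03   0.0976]
side 0.085 69 [0.5049 0.0128 0.0923] [0.4945 0.0049 0.0851] [0.5186 0.0229 0.0976]
```

View pics/c0.png

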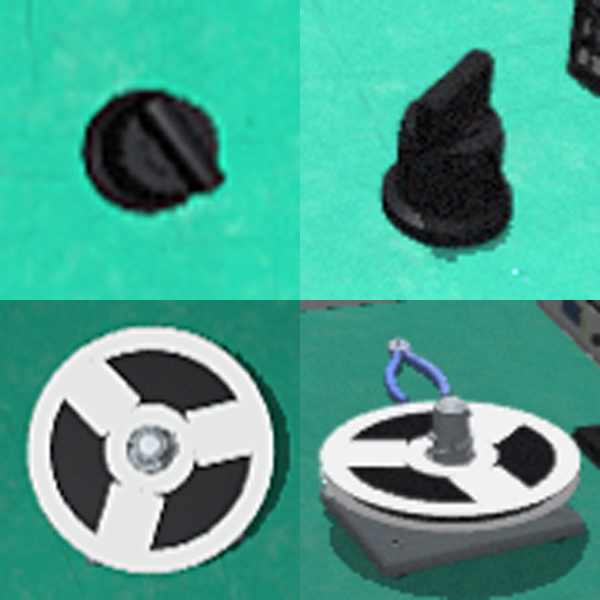

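The close-up confirms the nut is upright, with its bar running up-left to lower-right, about 36° in world. The spindle and reel are clear. My estimates are nut (0.488, -0.338) and spindle (0.506, 0.0165). I'll raise and turn first, to point the jaws across the bar at -54°.

```bash
python3 -m creep '[[[0,0,-0.8,0,0,8.5,0],[0,0,-0.8,0,0,8.5,0],[0,0,-0.8,0,0,8.5,0],[0,0,-0.8,0,0,8.5,0],[0,0,-0.8,0,0,8.5,0],[0,0,-0.8,0,0,8.5,0],[0,0,-0.8,0,0,8.5,0],[0,0,-0.8,0,0,8.5,0]]]' 20
cat >> h.py <<'E'
def go(x,y,z,ang=None):
    s,p,R=st();d=R.T@(np.array([x,y,z])-p)*100
    a=np.degrees(np.arctan2(R[1,0],R[0,0]))
    print('t',round(s['t'],2),'p',p.round(4),'xang',round(a,2),'tilt',np.degrees(np.arccos(-R[2,1])).round(2),'F',np.round(s['force'],1),'M',np.round(s['wrist_torque'],2),'op',round(s['opening'],4),'q6',round(s['q'][5],2))
    w=(ang-a+180)%360-180 if ang is not None else 0
    print(' shift cm',d.round(2),'wy deg',round(-w,2), 'tiltfix wx,wz(deg)',np.degrees(np.cross([0,1,0],R.T@[0,0,-1])).round(2)[[0,2]])
E
python3 -c "
from h import *
go(.45,.2,.28,-54)"
```

```text
t: 1.0
tool_pos: [0.1625, 0.5751, 0.2906]
orientation: [-1.578, -0.069, 0.075]
force: [0.4, 0.4, 0.0]
opening: 0.093
t 1.0 p [0.1625 0.5751 0.2906] xang 5.25 tilt 0.53 F [0.4 0.4 0. ] M [-0.05  0.08 -0.05] op 0.093 q6 1.12
 shift cm [ 25.2    1.29 -39.98] wy deg 59.25 tiltfix wx,wz(deg) [ 0.48 -0.23]
```

```bash
python3 -m creep '[[[0,2.8,0,-4,0,0,0],[0,2.8,0,-4,0,0,0],[0,2.8,0,-4,0,0,0],[0,2.8,0,-4,0,0,0],[0,2.8,0,-4,0,0,0],[0,2.8,0,-4,0,0,0],[0,2.8,0,-4,0,0,0],[0,2.8,0,-4,0,0,0]]]'
python3 -m creep '[[[0,1.5,0,-4.8,0,0,0],[0,1.5,0,-4.8,0,0,0],[0,0,0,-5,0,0,0],[0,0,0,-5,0,0,0],[0,0,0,-5,0,0,0],[0,0,0,-5,0,0,0],[0,0,0,-5,0,0,0],[0,0,0,-5,0,0,0]]]'
python3 -c "
from h import *
go(.488,-.338,.2,-54)"
```

```text
t: 1.8
tool_pos: [0.4153, 0.2711, 0.2911]
orientation: [-1.577, -0.071, 0.077]
force: [0.4, 0.3, 1.2]
opening: 0.093
t: 2.6
tool_pos: [0.4809, -0.1199, 0.2927]
orientation: [-1.577, -0.071, 0.076]
force: [0.9, 0.3, -0.6]
opening: 0.0929
t 2.6 p [ 0.4809 -0.1199  0.2927] xang 5.38 tilt 0.46 F [ 0.9  0.3 -0.6] M [-0.1   0.09 -0.01] op 0.0929 q6 -0.44
 shift cm [ -1.3    9.43 -21.71] wy deg 59.38 tiltfix wx,wz(deg) [ 0.41 -0.21]
```

```bash
python3 -m creep '[[[0,-0.3,0.5,-4.4,0,0,0],[0,-0.3,0.5,-4.4,0,0,0],[0,-0.3,0.5,-4.4,0,0,0],[0,-0.3,0.5,-4.4,0,0,0],[0,-0.2,0.5,-4.2,0,0,0],[0,0,0.5,0,0.2,8.5,-0.1],[0,0,0.5,0,0,8.5,0],[0,0,0.5,0,0,8.5,0]]]'
python3 -m creep '[[[0,0,1,0,0,8.5,0],[0,0,1,0,0,8.5,0],[0,0,1,0,0,8.5,0],[0,0,1,0,0,8.4,0],[0,0,0.5,0,0,0,0],[0,0,0,0,0,0,0],[0,0,0,0,0,0,0],[0,0,0,0,0,0,0]]]'
python3 -c "
from h import *
go(.488,-.338,.07,-54)"
```

```text
t: 3.4
tool_pos: [0.4833, -0.356, 0.2508]
orientation: [-1.556, 0.287, -0.284]
force: [0.0, -0.4, -0.2]
opening: 0.0927
t: 4.2
tool_pos: [0.4819, -0.3561, 0.2019]
orientation: [-1.443, 0.749, -0.742]
force: [0.2, 0.1, -0.6]
opening: 0.093
t 4.2 p [ 0.4819 -0.3561  0.2019] xang -54.73 tilt 0.32 F [ 0.2  0.1 -0.6] M [-0.03  0.11  0.06] op 0.093 q6 0.24
 shift cm [-1.1  13.18  1.61] wy deg -0.73 tiltfix wx,wz(deg) [ 0.28 -0.14]
```

```bash
python3 -m creep '[[[0,-0.6,1,0.8,0.3,-0.7,-0.1],[0,-0.5,1,0.8,0,0,0],[0,0,2,0,0,0,0],[0,0,2,0,0,0,0],[0,0,2,0,0,0,0],[0,0,1.5,0,0,0,0],[0,0,0,0,0,0,0],[0,0,0,0,0,0,0]]]'
python3 - <<'E'
from h import *
go(.488,-.338,.060,-54)
a=cam('top');b=cam('side')
I=a['frame'][190:290,400:500,::-1];J=b['frame'][260:400,310:450,::-1]
cv2.imwrite('pics/c1.png',np.hstack([cv2.resize(I,(400,400)),cv2.resize(J,(400,400))]))
E
```

```text
t: 5.0
tool_pos: [0.491, -0.3323, 0.1017]
orientation: [-1.443, 0.727, -0.73]
force: [-0.1, -0.1, 1.0]
opening: 0.0928
t 5.0 p [ 0.491  -0.3323  0.1017] xang -53.5 tilt 0.15 F [-0.1 -0.1  1. ] M [-0.07  0.13 -0.07] op 0.0928 q6 0.25
 shift cm [ 0.28  4.17 -0.59] wy deg 0.5 tiltfix wx,wz(deg) [-0.14  0.06]
```

View pics/c1.png

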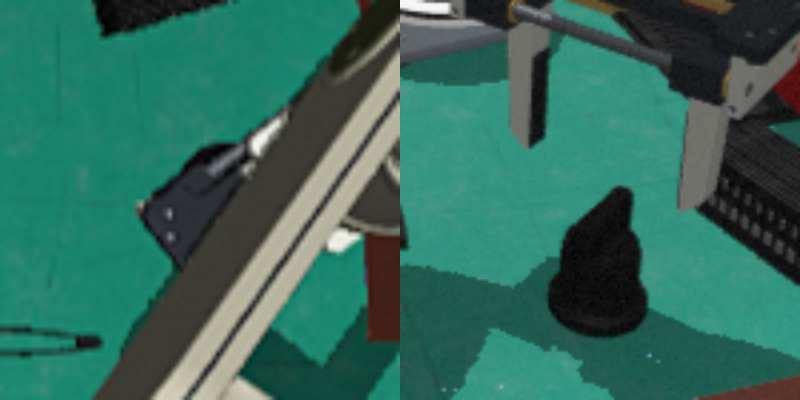

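The jaws straddle the nut with the bar between them, and the carrier pack is well clear. Descending to 60 mm and closing gently.

```bash
python3 -m creep '[[[0,0.2,1.5,-0.6,0,0.5,0],[0,0,1.5,0,0,0,0],[0,0,1.1,0,0,0,0],[0,0,0,0,0,0,0],[0.5,0,0,0,0,0,0],[0.7,0,0,0,0,0,0],[0.85,0,0,0,0,0,0],[0.85,0,0,0,0,0,0]]]' 15
python3 -c "
from h import *
go(.488,-.338,.060,-54)"
```

```text
t: 5.9
tool_pos: [0.4886, -0.3398, 0.0602]
orientation: [-1.442, 0.731, -0.742]
force: [-0.2, 0.6, 0.4]
opening: 0.0652
t 5.9 p [ 0.4886 -0.3398  0.0602] xang -54.1 tilt 0.39 F [-0.2  0.6  0.4] M [-0.05  0.18 -0.03] op 0.0652 q6 0.25
 shift cm [-0.18  0.02  0.06] wy deg -0.1 tiltfix wx,wz(deg) [-0.21  0.33]
```

```bash
python3 -m creep '[[[0.85,-0.2,0,0.1,-0.2,0,0.3],[1,0,0,0,0,0,0],[1,0,0,0,0,0,0],[1,0,0,0,0,0,0],[1,0,0,0,0,0,0],[1,0,0,0,0,0,0],[1,0,0,0,0,0,0],[1,0,0,0,0,0,0]]]' 20
python3 -c "
from h import *
go(.488,-.338,.060,-54)"
```

```text
t: 6.7
tool_pos: [0.4888, -0.3377, 0.0612]
orientation: [-1.443, 0.735, -0.738]
force: [-0.4, 0.5, -1.3]
opening: 0.0117
t 6.7 p [ 0.4888 -0.3377  0.0612] xang -54.08 tilt 0.1 F [-0.4  0.5 -1.3] M [-0.07  0.11 -0.03] op 0.0117 q6 0.25
 shift cm [-0.02  0.12 -0.09] wy deg -0.08 tiltfix wx,wz(deg) [-0.01  0.1 ]
```

```bash
python3 -m creep '[[[1,0,-2,0,0,0,0],[1,0,-2.5,0,0,0,0],[1,0,-2.5,0,0,0,0],[1,0,-2.5,0,0,0,0],[1,0,-2.5,0,0,0,0],[1,0,-1.5,0,0,0,0],[1,0,0,0,0,0,0],[1,0,0,0,0,0,0]]]' 20
python3 - <<'E'
from h import *
go(.506,.0165,.20,-100)
b=cam('side','s2.png');B=cloud(b);s,p,R=st()
d=B-p
m=(abs(d[...,0])<.05)&(abs(d[...,1])<.05)&(B[...,2]>p[2]-.063)&(B[...,2]<p[2]-.012)
Q=d[m]@R;print(len(Q))
for y0 in np.arange(-.0,.07,.006):
    q=Q[(Q[:,1]>y0)&(Q[:,1]<y0+.006)]
    if len(q)>4:print(y0.round(3),len(q),q[:,[0,2]].min(0).round(4),q[:,[0,2]].max(0).round(4))
cv2.imwrite('pics/c2.png',cv2.resize(b['frame'][180:380,300:460,::-1],(480,600)))
E
```

```text
t: 7.5
tool_pos: [0.4864, -0.3359, 0.1965]
orientation: [-1.441, 0.741, -0.731]
force: [-0.3, -0.3, -1.2]
opening: 0.0117
t 7.5 p [ 0.4864 -0.3359  0.1965] xang -54.1 tilt 0.36 F [-0.3 -0.3 -1.2] M [-0.03  0.11 -0.02] op 0.0117 q6 0.25
 shift cm [-27.4   -0.22  22.25] wy deg 45.9 tiltfix wx,wz(deg) [ 0.1  -0.34]
1091
0.012 172 [-0.0205 -0.0253] [0.0223 0.0168]
0.018 121 [-0.0204 -0.0235] [0.0241 0.0137]
0.024 109 [-0.0178 -0.0242] [0.0238 0.0075]
0.03 105 [-0.0183 -0.024 ] [0.0243 0.009 ]
0.036 104 [-0.0167 -0.0233] [0.0234 0.007 ]
0.042 111 [-0.019  -0.0241] [0.0242 0.0083]
0.048 250 [-0.027  -0.0305] [0.0292 0.0227]
0.054 118 [-0.0229 -0.0297] [0.0304 0.0101]
```

View pics/c2.png

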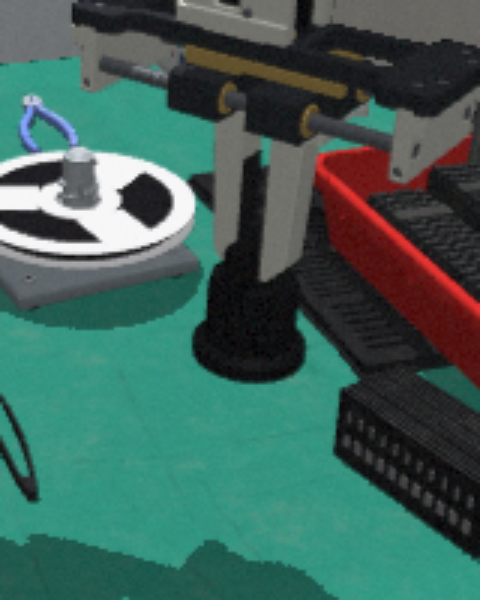

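The nut is held upright between the fingers and its flange is clear. It is centred on the tool within about 2 mm, with the foot about 60 mm below the TCP. Next I carry it over the spindle.

```bash
python3 -m creep '[[[1,-3.4,0,2.8,0,0,0],[1,-3.4,0,2.8,0,0,0],[1,-3.4,0,2.8,0,0,0],[1,-3.4,0,2.8,0,0,0],[1,-3.4,0,2.8,0,0,0],[1,-3.4,0,2.8,0,0,0],[1,-3.4,0,2.8,0,0,0],[1,-3.4,0,2.8,0,0,0]]]'
python3 -m creep '[[[1,0,0,0,0,8,0],[1,0,0,0,0,8,0],[1,0,0,0,0,8,0],[1,0,0,0,0,8,0],[1,0,0,0,0,7,0],[1,0,0,0,0,7,0],[1,0,0,0,0,0,0],[1,0,0,0,0,0,0]]]'
python3 - <<'E'
from h import *
go(.506,.0165,.175,-100)
E
```

```text
t: 8.35
tool_pos: [0.5022, 0.0243, 0.1832]
orientation: [-1.442, 0.765, -0.724]
force: [1.4, -0.4, -1.7]
opening: 0.0123
t: 9.15
tool_pos: [0.4941, 0.033, 0.1688]
orientation: [-1.135, 1.397, -1.33]
force: [1.0, 0.5, -2.2]
opening: 0.012
t 9.15 p [0.4941 0.033  0.1688] xang -101.67 tilt 2.68 F [ 1.   0.5 -2.2] M [-0.03  0.08 -0.04] op 0.012 q6 1.73
 shift cm [ 1.38 -0.69  1.47] wy deg -1.67 tiltfix wx,wz(deg) [ 2.67 -0.15]
```

```bash
python3 -m creep '[[[1,1.4,-0.5,1.5,2.7,0,-0.1],[1,0,-0.5,0,0,0,0],[1,0,0,0,0,0,0],[1,0,0,0,0,0,0],[1,0,0,0,0,0,0],[1,0,0,0,0,0,0],[1,0,0,0,0,0,0],[1,0,0,0,0,0,0]]]'
python3 - <<'E'
from h import *
go(.506,.0165,.175,-100)
b=cam('side','s3.png');a=cam('top');s,p,R=st()
B=cloud(b);A=cloud(a)
from scipy.optimize import least_squares
def cyl(P,z0,z1,r,g,rad):
    m=(np.hypot(P[...,0]-g[0],P[...,1]-g[1])<rad)&(P[...,2]>z0)&(P[...,2]<z1);q=P[m][:,:2]
    f=least_squares(lambda c:np.hypot(*(q-c).T)-r,g,loss='soft_l1',f_scale=.001)
    return len(q),f.x.round(4),np.abs(f.fun).mean().round(4)
for n,P in(('side',B),('top',A)):
    print(n)
    for nm,z0,z1,r in(('flange',p[2]-.060,p[2]-.054,.029),('body',p[2]-.047,p[2]-.02,.022)):
        try:print(nm,cyl(P,z0,z1,r,p[:2]+[-.0,-.0],.04))
        except Exception as e:print(nm,e)
    try:print('core .076-.09',cyl(P,.077,.088,.012,[.506,.0165],.025),'reel rim',cyl(P,.046,.054,.089,[.506,.0165],.1))
    except Exception as e:print(e)
# silhouette in side image, rows: compare dark nut midline and spindle midline
cv2.imwrite('pics/c3.png',cv2.resize(b['frame'][150:290,270:380,::-1],(471,600)))
E
```

```text
t: 9.95
tool_pos: [0.504, 0.0176, 0.1753]
orientation: [-1.116, 1.354, -1.345]
force: [-0.8, 0.2, -1.2]
opening: 0.0117
t 9.95 p [0.504  0.0176 0.1753] xang -100.97 tilt 0.36 F [-0.8  0.2 -1.2] M [-0.01  0.19 -0.01] op 0.0117 q6 1.69
 shift cm [0.06 0.03 0.22] wy deg -0.97 tiltfix wx,wz(deg) [ 0.36 -0.07]
side
flange (62, array([0.5046, 0.0172]), np.float64(0.0011))
body (242, array([0.5047, 0.0164]), np.float64(0.0011))
core .076-.09 (50, array([0.5066, 0.0187]), np.float64(0.001)) reel rim (327, array([0.5314, 0.0374]), np.float64(0.0254))
top
flange (2, array([0.5051, 0.0174]), np.float64(0.0))
body (0, array([0.504 , 0.0175]), np.float64(nan))
core .076-.09 (0, array([0.506 , 0.0165]), np.float64(nan)) reel rim (563, array([0.5366, 0.0162]), np.float64(0.012))<stdin>:9: RuntimeWarning: Mean of empty slice.
  ret = ret.dtype.type(ret / rcount)
```

View pics/c3.png

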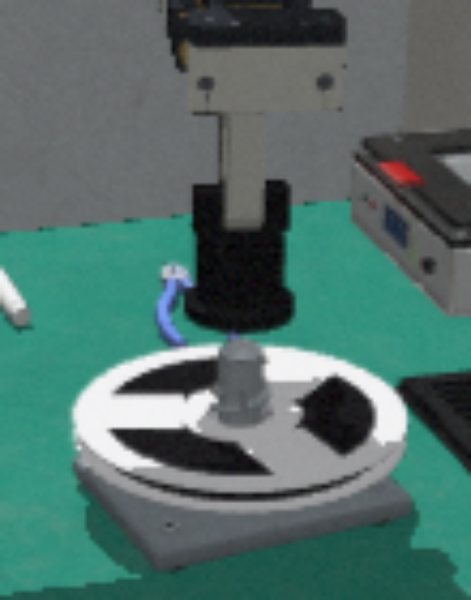

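The nut hangs just above the cone tip. In zoomed columns its midline is at about 241 and the spindle's at about 244, so it needs about 2 mm toward +x. I'll correct that and descend in steps, watching the force.

```bash
python3 -m creep '[[[1,-0.1,0,0.2,0.3,0,0],[1,0,0.8,0,0,0,0],[1,0,0.8,0,0,0,0],[1,0,0.4,0,0,0,0],[1,0,0.4,0,0,0,0],[1,0,0.3,0,0,0,0],[1,0,0,0,0,0,0],[1,0,0,0,0,0,0]]]' 12
python3 - <<'E'
from h import *
go(.506,.0185,.14,-100)
E
```

```text
t: 10.85
tool_pos: [0.5056, 0.0182, 0.1448]
orientation: [-1.113, 1.351, -1.347]
force: [0.2, 0.9, -1.1]
opening: 0.0125
t 10.85 p [0.5056 0.0182 0.1448] xang -100.98 tilt 0.14 F [ 0.2  0.9 -1.1] M [0.05 0.16 0.01] op 0.0125 q6 1.7
 shift cm [-0.04  0.48  0.03] wy deg -0.98 tiltfix wx,wz(deg) [ 0.13 -0.06]
```

```bash
python3 -m creep '[[[1,0,0.3,0,0,0,0],[1,0,0.3,0,0,0,0],[1,0,0,0,0,0,0],[1,0,0.2,0,0,0,0],[1,0,0.2,0,0,0,0],[1,0,0,0,0,0,0],[1,0,0,0,0,0,0],[1,0,0,0,0,0,0]]]' 12
python3 - <<'E'
from h import *
go(.506,.0185,.134,-100)
E
```

```text
t: 11.65
tool_pos: [0.5062, 0.0182, 0.1347]
orientation: [-1.112, 1.35, -1.348]
force: [-0.1, 0.1, -0.8]
opening: 0.012
t 11.65 p [0.5062 0.0182 0.1347] xang -100.99 tilt 0.08 F [-0.1  0.1 -0.8] M [ 0.01  0.14 -0.06] op 0.012 q6 1.7
 shift cm [-0.03  0.07 -0.02] wy deg -0.99 tiltfix wx,wz(deg) [ 0.04 -0.07]
```

```bash
python3 -m creep '[[[1,0,0.2,0,0,0,0],[1,0,0,0,0,0,0],[1,0,0.2,0,0,0,0],[1,0,0,0,0,0,0],[1,0,0,0,0,0,0],[1,0,0,0,0,0,0],[1,0,0,0,0,0,0],[1,0,0,0,0,0,0]]]' 12
python3 - <<'E'
from h import *
go(.506,.0185,.134,-100)
E
```

```text
t: 12.45
tool_pos: [0.5062, 0.0183, 0.1305]
orientation: [-1.112, 1.35, -1.348]
force: [-0.3, 0.2, -1.2]
opening: 0.0117
t 12.45 p [0.5062 0.0183 0.1305] xang -100.98 tilt 0.09 F [-0.3  0.2 -1.2] M [0.07 0.2  0.  ] op 0.0117 q6 1.7
 shift cm [-0.02 -0.35 -0.03] wy deg -0.98 tiltfix wx,wz(deg) [ 0.04 -0.08]
```

No contact yet, so lower further.

```bash
python3 -m creep '[[[1,0,0.2,0,0,0,0],[1,0,0,0,0,0,0],[1,0,0.2,0,0,0,0],[1,0,0,0,0,0,0],[1,0,0,0,0,0,0],[1,0,0,0,0,0,0],[1,0,0,0,0,0,0],[1,0,0,0,0,0,0]]]' 12
python3 - <<'E'
from h import *
go(.506,.0185,.134,-100)
E
```

```text
t: 13.25
tool_pos: [0.5079, 0.0185, 0.1292]
orientation: [-1.108, 1.347, -1.349]
force: [-1.1, -0.2, 2.2]
opening: 0.0121
t 13.25 p [0.5079 0.0185 0.1292] xang -100.97 tilt 0.23 F [-1.1 -0.2  2.2] M [0.12 0.47 0.04] op 0.0121 q6 1.7
 shift cm [ 0.03 -0.48 -0.19] wy deg -0.97 tiltfix wx,wz(deg) [-0.19 -0.13]
```

Contact at foot height about 68 mm, which agrees with standing on a ridge. I'll loosen the grip so it settles, then look.

```bash
python3 -m creep '[[[0.84,0,0,0,0,0,0],[0.84,0,0,0,0,0,0],[0.84,0,0,0,0,0,0],[0.84,0,0,0,0,0,0],[0.84,0,0,0,0,0,0],[0.84,0,0,0,0,0,0],[0.84,0,0,0,0,0,0],[0.84,0,0,0,0,0,0]]]' 12
cat >> h.py <<'E'
def nut(save=None,ang=None):
    from scipy.optimize import least_squares
    b=cam('side');B=cloud(b);s,p,R=st()
    if save:cv2.imwrite('pics/'+save,cv2.resize(b['frame'][150:290,270:380,::-1],(471,600)))
    dark=b['frame'].max(2)<75
    m=dark&(np.hypot(B[...,0]-.5065,B[...,1]-.018)<.04)&(B[...,2]>.057)&(B[...,2]<.15)
    Q=B[m];h=np.histogram(Q[:,2],np.arange(.056,.15,.004));
    print('n',len(Q),'z lo/hi',np.percentile(Q[:,2],[1,99]).round(4))
    r=np.hypot(Q[:,0]-.5065,Q[:,1]-.018)
    fl=Q[(r>.0245)];print('flange z lo/hi',len(fl),np.percentile(fl[:,2],[3,50,97]).round(4))
    q=Q[(Q[:,2]>fl[:,2].mean()+.009)&(Q[:,2]<fl[:,2].mean()+.036)][:,:2]
    f=least_squares(lambda c:np.hypot(*(q-c).T)-.022,[.5065,.018],loss='soft_l1',f_scale=.001);print('body axis',f.x.round(4))
E
python3 - <<'E'
from h import *
go(.506,.0185,.134,-100)
nut('c4.png')
E
```

```text
t: 14.05
tool_pos: [0.508, 0.0182, 0.1285]
orientation: [-1.108, 1.347, -1.35]
force: [-0.5, -0.6, -0.3]
opening: 0.0154
t 14.05 p [0.508  0.0182 0.1285] xang -100.98 tilt 0.24 F [-0.5 -0.6 -0.3] M [0.04 0.18 0.01] op 0.0154 q6 1.7
 shift cm [ 0.   -0.55 -0.21] wy deg -0.98 tiltfix wx,wz(deg) [-0.21 -0.11]
n 632 z lo/hi [0.0699 0.1398]
flange z lo/hi 146 [0.0708 0.078  0.1146]
body axis [0.5073 0.0184]
```

View pics/c4.png

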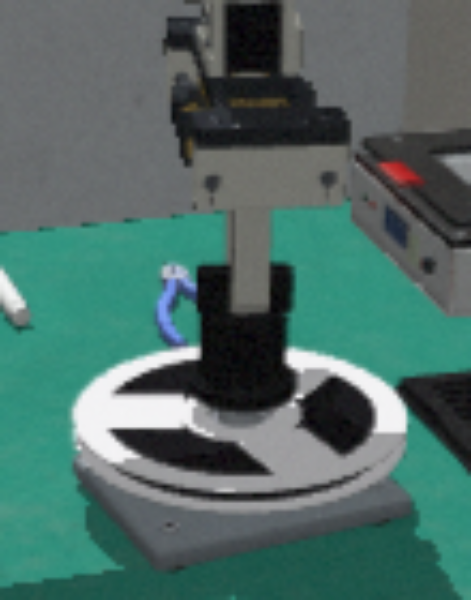

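The nut is upright on the spindle with its foot about 69 mm up, 14 mm above the reel and near the upper ridge ends. I'll raise the TCP slightly and turn counter-clockwise with the loose bar.

```bash
python3 -m creep '[[[0.84,0,-0.4,0,-0.2,0,-0.1],[0.84,0,0,0,0,-4,0],[0.84,0,0,0,0,-4,0],[0.84,0,0,0,0,-4,0],[0.84,0,0,0,0,-4,0],[0.84,0,0,0,0,-4,0],[0.84,0,0,0,0,-4,0],[0.84,0,0,0,0,0,0]]]' 12
python3 - <<'E'
from h import *
go(.5075,.0183,.1325,-100)
nut()
E
```

```text
t: 14.9
tool_pos: [0.5085, 0.0183, 0.1349]
orientation: [-1.315, 1.028, -1.028]
force: [0.7, -0.9, -0.5]
opening: 0.0148
t 14.9 p [0.5085 0.0183 0.1349] xang -76.05 tilt 0.01 F [ 0.7 -0.9 -0.5] M [-0.04  0.11 -0.04] op 0.0148 q6 1.26
 shift cm [-0.03  0.24 -0.1 ] wy deg 23.95 tiltfix wx,wz(deg) [0.01 0.01]
n 699 z lo/hi [0.0615 0.145 ]
flange z lo/hi 138 [0.0613 0.0681 0.1218]
body axis [0.5058 0.0193]
```

The flange's mid-height fell from 78 to 68 mm, so the nut dropped in at the thread start and its foot is now about 60 mm up (5 mm above the reel). Joint 6 lacks room for the clockwise run, so I open, lift, turn the tool half a turn back and regrip.

```bash
python3 -m creep '[[[0,0,0,0,0,0,0],[0,0,0,0,0,0,0],[0,0,-1,0,0,0,0],[0,0,-1.5,0,0,0,0],[0,0,0,0,0,-8.5,0],[0,0,0,0,0,-8.5,0],[0,0,0,0,0,-8.5,0],[0,0,0,0,0,-8.5,0]]]' 12
python3 -m creep '[[[0,0,0,0,0,-8.5,0],[0,0,0,0,0,-8.5,0],[0,0,0,0,0,-8.5,0],[0,0,0,0,0,-8.5,0],[0,0,0,0,0,-8.5,0],[0,0,0,0,0,-8.5,0],[0,0,0,0,0,-8.5,0],[0,0,0,0,0,-8.5,0]]]'
python3 -m creep '[[[0,0,0,0,0,-8.5,0],[0,0,0,0,0,-8.5,0],[0,0,0,0,0,-8.5,0],[0,0,0,0,0,-8.5,0],[0,0,0,0,0,-8.5,0],[0,0,0,0,0,-8.5,0],[0,0,0,0,0,-8.5,0],[0,0,0,0,0,-8.5,0]]]'
python3 - <<'E'
from h import *
go(.507,.0183,.122,104)
b=cam('side');cv2.imwrite('pics/c5.png',cv2.resize(b['frame'][150:290,270:380,::-1],(471,600)))
nut()
E
```

```text
t: 15.75
tool_pos: [0.5107, 0.0181, 0.1687]
orientation: [-1.492, 0.568, -0.577]
force: [-0.1, -0.7, -0.6]
opening: 0.0742
t: 16.55
tool_pos: [0.5152, 0.0178, 0.1829]
orientation: [-1.545, -0.381, 0.353]
force: [-0.7, -0.4, 0.3]
opening: 0.093
t: 17.35
tool_pos: [0.5192, 0.0176, 0.1971]
orientation: [-1.188, -1.302, 1.268]
force: [-0.9, 0.8, -0.0]
opening: 0.0931
t 17.35 p [0.5192 0.0176 0.1971] xang 95.55 tilt 1.81 F [-0.9  0.8 -0. ] M [0.01 0.02 0.01] op 0.0931 q6 -1.73
 shift cm [0.23 7.47 1.44] wy deg -8.45 tiltfix wx,wz(deg) [ 1.78 -0.31]
n 705 z lo/hi [0.061  0.1309]
flange z lo/hi 135 [0.0607 0.0676 0.1198]
body axis [0.5073 0.0184]
```

View pics/c5.png

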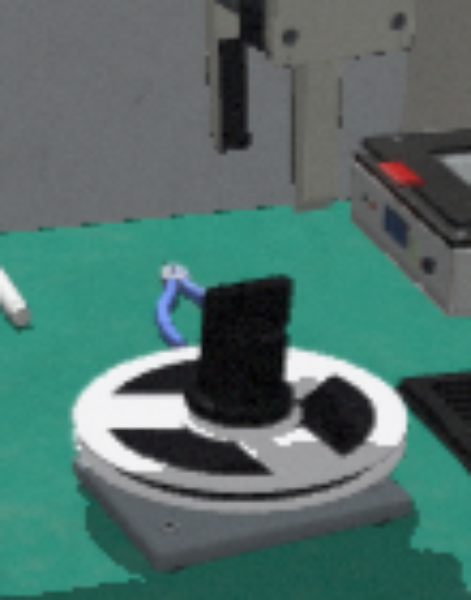

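The nut stands straight on the spindle, foot about 60 mm up, with the gripper open above it. Before gripping I need the bar's angle.

```bash
cat >> h.py <<'E'
def bar(z0=.112,z1=.13):
    b=cam('side');B=cloud(b)
    m=(b['frame'].max(2)<75)&(np.hypot(B[...,0]-.507,B[...,1]-.018)<.03)&(B[...,2]>z0)&(B[...,2]<z1);q=B[m][:,:2]
    e=np.linalg.eigh(np.cov(q.T))[1][:,1];a=np.degrees(np.arctan2(e[1],e[0]));r=cv2.minAreaRect((q*1000).astype(np.float32))
    print('bar',len(q),'angle',(a%180).round(1),'mean',q.mean(0).round(4),r)
E
python3 -m creep '[[[0,0.2,1.5,1.4,1.8,-8,-0.3],[0,0,2,0,0,0,0],[0,0,1,0,0,0,0],[0,0,0,0,0,0,0],[0,0,0,0,0,0,0],[0,0,0,0,0,0,0],[0,0,0,0,0,0,0],[0,0,0,0,0,0,0]]]' 12
python3 - <<'E'
from h import *
go(.507,.0183,.122,104)
bar()
E
```

```text
t: 18.25
tool_pos: [0.5087, 0.0179, 0.158]
orientation: [-1.109, -1.37, 1.365]
force: [-0.1, 0.1, 0.1]
opening: 0.0931
t 18.25 p [0.5087 0.0179 0.158 ] xang 102.29 tilt 0.5 F [-0.1  0.1  0.1] M [0.04 0.01 0.04] op 0.0931 q6 -1.85
 shift cm [0.09 3.6  0.19] wy deg -1.71 tiltfix wx,wz(deg) [ 0.42 -0.26]
bar 152 angle 10.1 mean [0.5064 0.011 ] ((508.1539611816406, 11.732525825500488), (48.93327331542969, 14.565177917480469), 4.73455286026001)
```

```bash
python3 -m creep '[[[0,0.1,1.2,0.2,0.4,4,-0.3],[0,0,1.2,0,0,0,0],[0,0,1,0,0,0,0],[0,0,0,0,0,0,0],[0,0,0,0,0,0,0],[0.5,0,0,0,0,0,0],[0.5,0,0,0,0,0,0],[0.5,0,0,0,0,0,0]]]' 10
python3 - <<'E'
from h import *
go(.5073,.0183,.122,98)
E
```

```text
t: 19.1
tool_pos: [0.508, 0.0184, 0.1241]
orientation: [-1.138, -1.32, 1.316]
force: [0.5, 0.4, -0.3]
opening: 0.0735
t 19.1 p [0.508  0.0184 0.1241] xang 98.48 tilt 0.19 F [ 0.5  0.4 -0.3] M [ 0.06 -0.    0.03] op 0.0735 q6 -1.78
 shift cm [0.   0.21 0.07] wy deg 0.48 tiltfix wx,wz(deg) [0.19 0.01]
```

```bash
python3 -m creep '[[[0.85,0,0.2,0.1,0.2,0,0],[0.85,0,0,0,0,0,0],[0.85,0,0,0,0,0,0],[0.85,0,0,0,0,0,0],[0.85,0,0,0,0,0,0],[0.85,0,0,0,0,0,0],[0.85,0,0,0,0,0,0],[0.85,0,0,0,0,0,0]]]' 10
python3 -c "
from h import *
go(.5073,.0183,.122,98)"
```

```text
t: 19.9
tool_pos: [0.5074, 0.0182, 0.1227]
orientation: [-1.136, -1.318, 1.317]
force: [0.0, 0.0, -0.0]
opening: 0.0144
t 19.9 p [0.5074 0.0182 0.1227] xang 98.5 tilt 0.06 F [ 0.  0. -0.] M [ 0.05 -0.    0.05] op 0.0144 q6 -1.78
 shift cm [0.01 0.07 0.01] wy deg 0.5 tiltfix wx,wz(deg) [ 0.05 -0.01]
```

```bash
python3 -m creep '[[[0.85,0,0,0,0,5,0],[0.85,0,0,0,0,6,0],[0.85,0,0,0,0,6,0],[0.85,0,0,0,0,6,0],[0.85,0,0,0,0,6,0],[0.85,0,0,0,0,6,0],[0.85,0,0,0,0,3,0],[0.85,0,0,0,0,0,0]]]' 10
python3 -c "
from h import *
go(.5073,.0183,.122,98);nut()"
```

```text
t: 20.7
tool_pos: [0.5071, 0.0182, 0.1224]
orientation: [-1.418, -0.802, 0.801]
force: [-0.3, -0.4, -0.1]
opening: 0.0138
t 20.7 p [0.5071 0.0182 0.1224] xang 58.95 tilt 0.02 F [-0.3 -0.4 -0.1] M [-0.02  0.01  0.07] op 0.0138 q6 -1.09
 shift cm [ 0.01  0.04 -0.01] wy deg -39.05 tiltfix wx,wz(deg) [0.02 0.01]
n 665 z lo/hi [0.0595 0.1416]
flange z lo/hi 126 [0.059  0.0654 0.1213]
body axis [0.5065 0.0196]
```

Turning freely and the foot is already about 2 mm lower. Continuing.

```bash
python3 -m creep '[[[0.85,0,0,0,0,5,0],[0.85,0,0,0,0,6,0],[0.85,0,0,0,0,6,0],[0.85,0,0,0,0,6,0],[0.85,0,0,0,0,6,0],[0.85,0,0,0,0,3,0],[0.85,0,0,0,0,0,0],[0.85,0,0,0,0,0,0]]]' 10
python3 -c "
from h import *
go(.5073,.0183,.122,98);nut()"
```

```text
t: 21.55
tool_pos: [0.5071, 0.0182, 0.1224]
orientation: [-1.54, -0.366, 0.366]
force: [-0.5, -0.9, -0.4]
opening: 0.014
t 21.55 p [0.5071 0.0182 0.1224] xang 26.76 tilt 0.01 F [-0.5 -0.9 -0.4] M [-0.07  0.01 -0.02] op 0.014 q6 -0.53
 shift cm [0.02 0.04 0.  ] wy deg -71.24 tiltfix wx,wz(deg) [0.01 0.01]
n 673 z lo/hi [0.059  0.1468]
flange z lo/hi 154 [0.0589 0.0651 0.1217]
body axis [0.5086 0.0185]
```

```bash
python3 -m creep '[[[0.85,0,0,0,0,4,0],[0.85,0,0,0,0,5,0],[0.85,0,0,0,0,5,0],[0.85,0,0,0,0,5,0],[0.85,0,0,0,0,3,0],[0.85,0,0,0,0,0,0],[0.85,0,0,0,0,0,0],[0.85,0,0,0,0,0,0]]]' 10
python3 -c "
from h import *
go(.5073,.0183,.122,98);nut('c6.png')"
```

```text
t: 22.4
tool_pos: [0.5071, 0.0182, 0.1223]
orientation: [-1.57, -0.066, 0.066]
force: [-0.0, 0.3, 0.0]
opening: 0.0136
t 22.4 p [0.5071 0.0182 0.1223] xang 4.84 tilt 0.01 F [-0.   0.3  0. ] M [-0.07  0.03 -0.06] op 0.0136 q6 -0.15
 shift cm [0.02 0.03 0.01] wy deg -93.16 tiltfix wx,wz(deg) [0.01 0.01]
n 629 z lo/hi [0.0586 0.1448]
flange z lo/hi 152 [0.0585 0.0653 0.1224]
body axis [0.5085 0.0183]
```

View pics/c6.png

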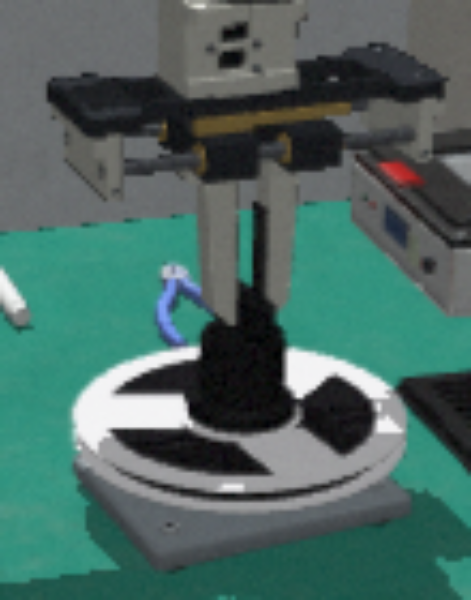

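The nut sits low and upright, its flange bottom close to the reel (row ~432). Torque is still small, so I continue in smaller steps.

```bash
python3 -m creep '[[[0.85,0,0,0,0,3,0],[0.85,0,0,0,0,4,0],[0.85,0,0,0,0,4,0],[0.85,0,0,0,0,3,0],[0.85,0,0,0,0,0,0],[0.85,0,0,0,0,0,0],[0.85,0,0,0,0,0,0],[0.85,0,0,0,0,0,0]]]' 10
python3 -c "
from h import *
go(.5073,.0183,.122,98);nut()"
```

```text
t: 23.25
tool_pos: [0.5066, 0.0181, 0.1221]
orientation: [-1.568, 0.125, -0.123]
force: [-0.4, -0.5, -0.3]
opening: 0.0142
t 23.25 p [0.5066 0.0181 0.1221] xang -9.06 tilt 0.06 F [-0.4 -0.5 -0.3] M [-0.12  0.18 -0.02] op 0.0142 q6 0.09
 shift cm [0.06 0.01 0.03] wy deg -107.06 tiltfix wx,wz(deg) [ 0.03 -0.05]
n 616 z lo/hi [0.0587 0.1417]
flange z lo/hi 168 [0.0584 0.0655 0.1226]
body axis [0.5072 0.0177]
```

```bash
python3 -m creep '[[[0.85,0,0,0,0,3,0],[0.85,0,0,0,0,4,0],[0.85,0,0,0,0,3,0],[0.85,0,0,0,0,0,0],[0.85,0,0,0,0,0,0],[0.85,0,0,0,0,0,0],[0.85,0,0,0,0,0,0],[0.85,0,0,0,0,0,0]]]' 10
python3 - <<'E'
from h import *
go(.5073,.0183,.122,98)
b=cam('side');a=b['frame']
# flange bottom edge & reel in image: column profile of darkness around nut axis
g=a.max(2)
for u in(320,326,330): print(u,[int(x) for x in g[235:262,u]])
M=[readout.read_state()['wrist_torque'] for _ in range(1)];print(M)
E
```

```text
t: 24.1
tool_pos: [0.5061, 0.018, 0.1217]
orientation: [-1.556, 0.262, -0.258]
force: [-0.2, -0.8, -1.5]
opening: 0.0139
t 24.1 p [0.5061 0.018  0.1217] xang -18.99 tilt 0.13 F [-0.2 -0.8 -1.5] M [-0.08  0.14  0.05] op 0.0139 q6 0.27
 shift cm [ 0.11 -0.03  0.06] wy deg -116.99 tiltfix wx,wz(deg) [ 0.07 -0.11]
320 [17, 14, 22, 12, 17, 3, 15, 5, 16, 21, 20, 28, 22, 19, 18, 43, 152, 107, 21, 23, 25, 20, 16, 26, 22, 68, 160]
326 [9, 16, 22, 20, 20, 15, 16, 15, 18, 19, 12, 26, 21, 29, 7, 21, 64, 161, 155, 107, 23, 25, 22, 14, 20, 51, 161]
330 [11, 13, 18, 18, 18, 18, 12, 20, 17, 20, 15, 32, 28, 18, 24, 30, 95, 161, 157, 159, 160, 157, 121, 30, 23, 51, 160]
[array([-0.11279927,  0.09175481,  0.03899946])]
```

```bash
python3 -m creep '[[[0.85,0.1,0,0,0.1,3,-0.1],[0.85,0,0,0,0,4,0],[0.85,0,0,0,0,3,0],[0.85,0,0,0,0,0,0],[0.85,0,0,0,0,0,0],[0.85,0,0,0,0,0,0],[0.85,0,0,0,0,0,0],[0.85,0,0,0,0,0,0]]]' 10
python3 -c "
from h import *
go(.5073,.0183,.122,98)"
python3 -m creep '[[[0.85,0,0,0,0,3,0],[0.85,0,0,0,0,3,0],[0.85,0,0,0,0,0,0],[0.85,0,0,0,0,0,0],[0.85,0,0,0,0,0,0],[0.85,0,0,0,0,0,0],[0.85,0,0,0,0,0,0],[0.85,0,0,0,0,0,0]]]' 10
python3 -c "
from h import *
go(.5073,.0183,.122,98);nut()"
```

```text
t: 24.95
tool_pos: [0.5062, 0.018, 0.1216]
orientation: [-1.534, 0.398, -0.395]
force: [-1.1, -0.2, -0.8]
opening: 0.0143
t 24.95 p [0.5062 0.018  0.1216] xang -28.99 tilt 0.13 F [-1.1 -0.2 -0.8] M [-0.06  0.25 -0.  ] op 0.0143 q6 0.44
 shift cm [ 0.08 -0.04  0.08] wy deg -126.99 tiltfix wx,wz(deg) [ 0.01 -0.12]
t: 25.75
tool_pos: [0.5056, 0.018, 0.1215]
orientation: [-1.518, 0.478, -0.473]
force: [-1.5, 0.3, 0.3]
opening: 0.0142
t 25.75 p [0.5056 0.018  0.1215] xang -34.8 tilt 0.19 F [-1.5  0.3  0.3] M [-0.05  0.36  0.13] op 0.0142 q6 0.54
 shift cm [ 0.12 -0.05  0.12] wy deg -132.8 tiltfix wx,wz(deg) [ 0.07 -0.18]
n 626 z lo/hi [0.058  0.1447]
flange z lo/hi 167 [0.058  0.065  0.1231]
body axis [0.5064 0.0181]
```

```bash
cat >> h.py <<'E'
def mz(n=5):
    L=[]
    for i in range(n):
        s=readout.read_state();L.append(np.r_[s['force'],s['wrist_torque']]);optics.read_camera('side')
    print('F,M mean',np.mean(L,0).round(3),'std',np.std(L,0).round(3)[5])
E
python3 -c "
from h import *
mz()"
python3 -m creep '[[[0.85,0,0,0,0,2,0],[0.85,0,0,0,0,2,0],[0.85,0,0,0,0,2,0],[0.85,0,0,0,0,0,0],[0.85,0,0,0,0,0,0],[0.85,0,0,0,0,0,0],[0.85,0,0,0,0,0,0],[0.85,0,0,0,0,0,0]]]' 10
python3 -c "
from h import *
go(.5073,.0183,.122,98);mz()"
```

```text
F,M mean [-1.369  0.242  0.787 -0.071  0.398  0.079] std 0.017
t: 26.85
tool_pos: [0.5049, 0.0181, 0.1215]
orientation: [-1.499, 0.562, -0.554]
force: [-3.4, 0.3, 0.8]
opening: 0.0143
t 26.85 p [0.5049 0.0181 0.1215] xang -40.83 tilt 0.29 F [-3.4  0.3  0.8] M [-0.07  0.49  0.14] op 0.0143 q6 0.65
 shift cm [ 0.17 -0.06  0.17] wy deg -138.83 tiltfix wx,wz(deg) [ 0.15 -0.25]
F,M mean [-2.244  0.046  0.749 -0.088  0.479  0.141] std 0.009
```

Torque rises 0.08 → 0.14 Nm, so it is clamping. I recentre the tool and turn about 6° more.

```bash
python3 -m creep '[[[0.85,0.1,0,0.1,0.1,2,-0.2],[0.85,0.05,0,0.05,0,2,0],[0.85,0,0,0,0,2,0],[0.85,0,0,0,0,0,0],[0.85,0,0,0,0,0,0],[0.85,0,0,0,0,0,0],[0.85,0,0,0,0,0,0],[0.85,0,0,0,0,0,0]]]' 10
python3 -c "
from h import *
go(.5073,.0183,.122,98);mz()"
```

```text
t: 27.9
tool_pos: [0.5059, 0.0185, 0.1215]
orientation: [-1.476, 0.642, -0.636]
force: [-2.2, 1.2, 0.6]
opening: 0.0148
t 27.9 p [0.5059 0.0185 0.1215] xang -46.85 tilt 0.21 F [-2.2  1.2  0.6] M [-0.04  0.53  0.17] op 0.0148 q6 0.75
 shift cm [ 0.11 -0.05  0.08] wy deg -144.85 tiltfix wx,wz(deg) [ 0.15 -0.15]
F,M mean [-2.604  0.923  0.646 -0.04   0.54   0.194] std 0.024
```

```bash
python3 -m creep '[[[0.85,0,0,0,0.1,2,-0.1],[0.85,0,0,0,0,2,0],[0.85,0,0,0,0,0,0],[0.85,0,0,0,0,0,0],[0.85,0,0,0,0,0,0],[0.85,0,0,0,0,0,0],[0.85,0,0,0,0,0,0],[0.85,0,0,0,0,0,0]]]' 10
python3 -c "
from h import *
go(.5073,.0183,.122,98);mz();bar(.112,.127)"
```

```text
t: 28.95
tool_pos: [0.5055, 0.0184, 0.1213]
orientation: [-1.459, 0.694, -0.691]
force: [-3.0, 0.8, 1.4]
opening: 0.0156
t 28.95 p [0.5055 0.0184 0.1213] xang -50.78 tilt 0.13 F [-3.   0.8  1.4] M [0.   0.59 0.32] op 0.0156 q6 0.82
 shift cm [ 0.12 -0.07  0.13] wy deg -148.78 tiltfix wx,wz(deg) [ 0.11 -0.07]
F,M mean [-2.865e+00  7.270e-01  1.137e+00 -1.000e-03  5.750e-01  2.860e-01] std 0.032
bar 75 angle 71.0 mean [0.4978 0.0063] ((501.86077880859375, 12.185012817382812), (39.94498062133789, 17.690082550048828), 73.17322540283203)
```

Torque is 0.29 Nm, inside the finger-tight band. Now I let go and lift off.

```bash
python3 -m creep '[[[0.5,0,0,0,0,0,0],[0,0,0,0,0,0,0],[0,0,0,0,0,0,0],[0,0,0,0,0,0,0],[0,0,0,0,0,0,0],[0,0,0,0,0,0,0],[0,0,0,0,0,0,0],[0,0,0,0,0,0,0]]]' 10
python3 -m creep '[[[0,0,-2,0,0,0,0],[0,0,-3,0,0,0,0],[0,0,-3,0,0,0,0],[0,0,-3,0,0,0,0],[0,0,-2,0,0,0,0],[0,0,0,0,0,0,0],[0,0,0,0,0,0,0],[0,0,0,0,0,0,0]]]' 
python3 - <<'E'
from h import *
go(.5073,.0183,.122,98);nut();bar(.105,.127)
b=cam('side','s9.png');B=cloud(b)
m=(b['frame'].max(2)<75)&(np.hypot(B[...,0]-.507,B[...,1]-.018)<.03)&(B[...,2]>.1)&(B[...,2]<.15);z=B[m][:,2];print('bar top z',np.percentile(z,[90,95,99]).round(4))
g=b['frame'].max(2)
print([int(x) for x in g[235:262,326]])
cv2.imwrite('pics/c7.png',cv2.resize(b['frame'][150:290,270:380,::-1],(471,600)))
a=cam('top');c0=cv2.imread('pics/t0.png')[:,:,::-1];d=cv2.absdiff(a['frame'],np.ascontiguousarray(c0)).max(2)
for n,(x0,x1,y0,y1) in dict(carrier=(418,476,162,200),tweez=(370,428,268,282),cutter=(183,238,203,226),jar=(194,226,285,314)).items(): print(n,(d[y0:y1,x0:x1]>60).mean().round(3))
E
```

```text
t: 30.05
tool_pos: [0.5075, 0.0181, 0.1222]
orientation: [-1.457, 0.691, -0.695]
force: [-0.1, -1.1, 0.1]
opening: 0.0748
t: 30.85
tool_pos: [0.5054, 0.0183, 0.2536]
orientation: [-1.459, 0.695, -0.691]
force: [0.9, -0.5, -0.4]
opening: 0.0929
t 30.85 p [0.5054 0.0183 0.2536] xang -50.87 tilt 0.15 F [ 0.9 -0.5 -0.4] M [-0.06  0.07  0.01] op 0.0929 q6 0.82
 shift cm [ 0.14 13.16  0.17] wy deg -148.87 tiltfix wx,wz(deg) [ 0.12 -0.09]
n 622 z lo/hi [0.0585 0.1269]
flange z lo/hi 144 [0.0579 0.0644 0.1215]
body axis [0.5062 0.0187]
bar 135 angle 49.7 mean [0.5039 0.0096] ((507.6283874511719, 14.5783052444458), (49.86973571777344, 14.988677024841309), 52.756080627441406)
bar top z [0.1256 0.1265 0.1272]
[14, 19, 15, 20, 8, 20, 19, 20, 16, 12, 18, 23, 30, 24, 14, 22, 68, 162, 155, 136, 34, 34, 19, 22, 23, 51, 162]
carrier 0.0
tweez 0.18
cutter 0.0
jar 0.0
```

View pics/c7.png

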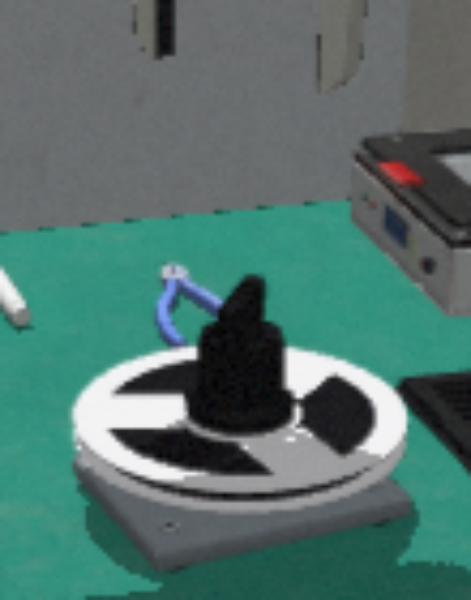

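The nut sits flat on the reel and upright, gripper clear. The tweezers patch differs in the top view, so I compare it in the side view to see if that's only shadow.

```bash
python3 - <<'E'
from h import *
a=cv2.imread('pics/s0.png');b=cv2.imread('pics/s9.png')
for i in(a,b):
    g=i.max(2)[295:355,285:320];m=(g<60).astype(np.uint8);print(m.sum(),cv2.moments(m,True)['m10']/max(m.sum(),1),cv2.moments(m,True)['m01']/max(m.sum(),1))
t=cam('top');
for i in(cv2.imread('pics/t0.png'),t['frame']):
    g=i.max(2)[266:284,368:430];m=(g<45).astype(np.uint8);y,x=np.nonzero(m);print(len(x),x.mean(),y.mean(),x.min(),x.max())
mz(3);nut()
E
```

```text
132 19.386363636363637 35.07575757575758
155 18.980645161290322 34.20645161290322
22 48.81818181818182 8.727272727272727 35 56
35 40.77142857142857 8.914285714285715 19 56
F,M mean [-0.272 -0.233 -0.326 -0.036  0.138 -0.002] std 0.011
n 624 z lo/hi [0.0584 0.1266]
flange z lo/hi 137 [0.0581 0.0641 0.1203]
body axis [0.5063 0.0186]
```

```bash
python3 -c "
from h import *
print(robot.close_job(), readout.read_state()['t'])"
```

```text
the job is handed in; nothing more can be done
the job is handed in; nothing more can be done
```

The hub nut is on the spindle, run down onto the reel, finger-tight and released, and I handed the job in at about 31 s. No verdict is reported, so success rests on the checks below.

**What I did**
- I set the nut on the ridges with its foot about 14 mm above the reel.
- I turned it about 25° counter-clockwise with a loose grip. The camera then showed it about 9–10 mm lower, as expected for the drop-in.
- The last joint lacked range for the clockwise run, so I opened the gripper, turned it back half a turn and regripped.
- I then ran the nut about 135° clockwise. Torque stayed near zero, then rose to 0.29 Nm (allowed 0.1 to 0.4).

**Last checks**
- **Nut:** it looks upright and seated in the side view, and the camera puts its axis within 1–2 mm of the estimated spindle axis.
- **Foot height:** this is the weak check. The bar top came down about 4 mm where about 5 was expected, and the camera is only good to about 2 mm. I judged it seated by the torque rise.
- **Clamp force:** I could not measure the force on the reel directly; the torque is the only evidence that it passes 5 N.
- **Gripper:** it is open and well clear, with force readings near zero.
- **Other things on the bench:** the jar, carrier pack and cutters show no change in the top view. The tweezers patch differed there (18% of pixels), but in the side view they had shifted less than 1 pixel, so I took it for the arm's shadow.

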